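Hang the sample bin on the slatwall rail

TASK

Hang the blue sample bin on the slatwall rail, centred under the orange marker clip: tip its steel tongue into the groove with the front of the bin raised, then swing the bin down until it is fully seated and hangs level, square to the rail, and let go. Work gently, feeling for the rail rather than forcing it (keep well under 20 N), and leave the other things on the bench where they are.

Things in the scene. Friction and masses are not known exactly. Their poses are not given: they have to be found in the camera images.
- bin_tab (a point): Centre of the white grip tab on the loose blue bin, 82 mm above the bin's foot. Axes are the bin's: x to its back (tongue side, goes to the wall), y across, z up. Tab 12 mm thick (y), 36 long (x), top 23 mm above this point, free for 30 mm below it. It can be gripped from above at any lean in the x-z plane; fingertips leaning to the tongue keep the gripper upright when the bin is tipped.
- bin_foot (a point): Centre of the bin's underside, axes as the bin's. The open bin is 95 mm long (x), 90 wide (y), side walls 45 high, with a divider under the tab (along x, 52 high); about 0.2 kg; it starts upright on the bench. Its back plate is 4 mm thick, 70 high, its rear face 47.5 mm in +x from here.
- bin_neck (a point): On the bin: mid width on the back plate's rear face, 70 mm above the foot, where the steel neck leaves the plate; bin axes. It is 62 mm in +x from the tab point and 12 mm below it. The neck is 60 wide (y) and runs from here x=0 to 13 mm, z=0 to 4 mm. The back plate goes down from here to z=-70 mm.
- tongue_tip (a point): Middle of the top edge of the steel tongue, which stands up from the end of the neck; bin axes. The tongue is 60 mm wide (y), 3 thick; from the neck point it fills x=10 to 13 mm, z=0 to 33 mm. The 10 mm gap between it and the plane of the back plate takes the rail's upper lip.
- panel: Fixed stand of the wooden slatwall rail. Origin at bench level below the middle of the rail's NOMINAL front face; x runs into the wall, y along the rail, z up. Rail 400 mm long (y), from 30 to 206 mm high, rigid. It is clamped by hand: its TRUE face, groove and all, is up to 15 mm in front of (-x) or behind this plane; not measured, so touch the face to find it.
- groove_mid (a point): Point at the lower lip of the groove, mid length, on the nominal face: panel origin raised by 150 mm, panel axes. The groove runs level along the whole rail; opening 26 mm high, from this lip up to the upper lip. Seated, the bin's neck rests on this lip, the tongue stands behind the upper lip with 4 mm play, the back plate's foot leans on the face; free, its front droops some 2 degrees.
- upper_lip (a point): Lower edge of the upper lip, mid length, on the nominal face (176 mm above the bench), panel axes. The lip is 6 mm thick, 30 high. Behind it a cavity, 28 mm deep, from the lower lip up to 18 mm above this point. In it a spring leaf (0.2 N/mm) starts 8 mm behind the true face and yields 22 mm as the tongue pushes it. To enter, the bin is tipped some 35 degrees, front (-x end) up.
- clip_mark (a point): Top of the small orange marker clip on the aluminium bar along the top of the stand, 85 mm behind the nominal face, 250 mm above the bench; panel axes. Its place along the rail (y) is where the bin's middle belongs.
- yellow_bin (a point): Where a small yellow bin already hangs on the rail, part of it: the middle of its width, at lower-lip height on the nominal face, panel axes. It is 55 mm wide (y), stands out 57 mm from the face, between 95 and 155 mm above the bench.
- core_a: Bystander: asphalt core, 100 mm diameter, 60 mm high, standing on the bench; origin at its foot.
- core_b: Bystander: grooved asphalt core, 100 mm diameter, 61 mm high; origin at its foot.
- core_c: Bystander: thin asphalt core, 100 mm diameter, 35 mm high; origin at its foot.
- spray_can: Bystander: red spray can, 54 mm diameter, 160 mm high; origin at its foot.
- brush: Bystander: brush 170 mm long lying on the bench.
- marker: Bystander: black marker pen, 14 mm thick, 134 mm long, lying on the bench.
Things that resemble listed ones, but are neither listed nor needed, are in the scene too. Several things look just like the part that bears bin_tab: the one meant starts farthest to the robot's left.

How it is judged:
By the outcome, as a careful person would: the job done as asked, in the order asked, and still so for the second after the job is handed in, with the robot touching nothing.
It also fails if it takes over 61 s, if anything falls off the work surface, if the arm or the gripper's body presses on something with over 40 N, if the wrist force passes 120 N, or if a joint passes its speed limit or range.

ROBOT

A 6-joint arm with a two-finger parallel gripper is mounted at the origin on the work surface. World frame = base frame: x ahead of the robot, y to its left, z up, the work surface at z = 0. Lengths are in mm, angles in rad, forces in N, time in s.
With the tool pointing down it reaches from about 350 to 775 mm from the base axis. Payload 7.3 kg.
Tool frame: the origin (TCP) lies on the centre line of the jaws, within the pads' length; the fingertips stand 17 mm ahead of it and the grasp point (between the pads) lies 2 mm behind it; z points along the fingers, y is the line along which they close (so a half turn about z gives the same grasp; the last joint's range is limited). The gripper opens to 92 mm and grips with 3 to 60 N. Pads are 19 mm wide; open, the fingers measure 130 mm over their backs; the gripper's body (75 mm by 190 mm) begins 47 mm behind the grasp point.
Start: joints at [0.987, 0.342, 1.524, -0, 1.275, -0.146], TCP at [222.56, 475.51, 243.741] pointing down, gripper open.
Joint ranges: [-2.53, 2.53], [-0.77, 2.02], [0.04, 2.7], [-1, 4.14], [0.28, 2.66], [-3.11, 3.11]. Speed limits (rad/s): [2.57, 2.57, 3.14, 3.14, 3.14, 3.14].

INTERFACE

Orientations are given as [roll, pitch, yaw] about the fixed x, y, z axes, in that order (R = Rz(yaw) Ry(pitch) Rx(roll)).
In Python, from plant import bot gives the robot as it stands. The module is installed in compiled form; this text tells all that it offers.
- The arm moves only by the shell command python3 -m pendant 'ROWS'. ROWS is JSON, a list of rows, each a list of 3 entries, a list of its own where there are three numbers: the shift along the world's x, y, z as a fraction of full scale, then the turn, a rotation vector about the world's x, y, z as a fraction of full scale, then the opening, from -1 (shut) to 1 (fully open), so that 0 is half open. In form: [[[tx, ty, tz], [rx, ry, rz], claw], ...]. A call has exactly 10 rows; each row shifts and turns the commanded pose from where the row before left it; what a row does not reach is not made up. Full scale, the value 1, is 30 mm for a shift and 0.12 rad for a turn. A row lasts 1/12 s, in which the tool goes at most 41.7 mm and 7.16 degrees, less where a joint would pass 70% of its speed; a pose out of reach is approached as far as the arm can. A call with a number of a shift or a turn outside -1 to 1 is refused whole. A call with a gripper value outside its range is refused whole. The fingers move at their own pace and stop on an object; the grip force is fixed at half the most. Time passes only in rows, so rows that do not move let the fingers close, or fill a call up. It gives the time, the measured TCP pose, the force, the opening and the grip force at its end, in the units of the state.
- bot.get_obs(): the state, without advancing time (a new reading comes with each control period).
- bot.capture(name): name is "side" or "top"; returns the picture (420x560x3 uint8, blue, green, red); there is no depth.
- bot.camera_params(name): a dict with "fovy" (degrees; the focal length in pixels is half the picture's height over the tangent of half this angle, whatever the lens; pixels are square), "cx", "cy" (the principal point, pixels), "distortion" ([k1, k2, p1, p2, k3] as OpenCV has them; the pictures are not rectified), "camera_from_world" (4x4, takes a point from world to camera coordinates). Camera axes: x right, y down, z forward; pixel columns grow to the right and rows downward; lengths in mm; the calibration is good to about 2 mm. A picture is of the moment at which its call begins. camera_params takes no time and is no camera call.
- bot.close_job(): hands the job in; it is judged then, once.
The state is a dict: "time": time; "joint_positions": joint angles; "dq": joint speeds; "tau": joint torques, N m; "tool_pos": TCP position; "tcp_rot": TCP orientation; "contact_force": force on the tool from outside, world axes, zero at the start; "moment": the same for the moment, N m; "grip_width": finger opening in mm; "finger_force": force on a finger pad.
Only numpy, scipy, OpenCV 4.12 (cv2) and the standard library are available. Lean on these libraries where they do the work, as an engineer would, in place of code of your own. Each camera call takes 0.05 s, during which the arm holds its last target. There are 200 camera calls.

## Working session

There is one attempt and no reset: what is moved stays moved. The work goes in short steps, Python scripts to look and compute and a shell command to move; the robot and the scene stay as the last step left them, time stands still between calls to the robot, and variables do not carry over. Pictures are saved under pics/ and viewed, at most 10 in all, crops included, and the job is handed in when it is done.

```bash
mkdir -p pics
python3 - <<'E'
from plant import bot
import cv2
for n in("side","top"):
    im=bot.capture(n); cv2.imwrite(f"pics/{n}0.png",im)
    p=bot.camera_params(n); print(n,p)
print(bot.get_obs())
E
```

```text
side {'fovy': 54.083883111809364, 'cx': 285.03514560257605, 'cy': 208.70633559333916, 'distortion': array([-0.04282162,  0.        ,  0.        ,  0.        ,  0.        ]), 'camera_from_world': array([[ 9.26146093e-01, -3.76728523e-01,  1.81393049e-02,
        -5.17445599e+02],
       [-1.81622711e-01, -4.87617315e-01, -8.53956992e-01,
         1.90057287e+02],
       [ 3.30554995e-01,  7.87594422e-01, -5.20027327e-01,
         1.12309227e+03],
       [ 0.00000000e+00,  0.00000000e+00,  0.00000000e+00,
         1.00000000e+00]])}
top {'fovy': 54.76002615952891, 'cx': 280.47433054517796, 'cy': 203.8134350508463, 'distortion': array([-0.08425166,  0.        ,  0.        ,  0.        ,  0.        ]), 'camera_from_world': array([[ 4.25544754e-03, -9.99897583e-01, -1.36643676e-02,
        -7.59182889e+01],
       [-9.91902530e-01, -2.48618172e-03, -1.26977123e-01,
         5.47524470e+02],
       [ 1.26930147e-01,  1.40940653e-02, -9.91811522e-01,
         1.20746182e+03],
       [ 0.00000000e+00,  0.00000000e+00,  0.00000000e+00,
         1.00000000e+00]])}
{'time': 0.1, 'joint_positions': array([ 9.87023821e-01,  3.42603164e-01,  1.52490304e+00,  2.65039043e-05,
        1.27539363e+00, -1.45967215e-01]), 'dq': array([ 5.24465059e-04, -1.74429240e-03, -3.54178485e-03,  2.33780023e-05,
        1.38603475e-03,  1.48607644e-05]), 'tau': array([ 2.17058790e-03, -4.32004344e+01, -2.44697249e+01,  7.20642367e-02,
        5.25503280e-02, -2.89744821e-05]), 'tool_pos': array([222.348701  , 475.2260647 , 243.14677649]), 'tcp_rot': array([-3.14030306e+00, -2.15204299e-04,  2.70377949e+00]), 'contact_force': array([-0.4287661 ,  0.03409743,  0.05075208]), 'moment': array([ 0.01993093, -0.01351492, -0.03558178]), 'finger_force': 0.0, 'grip_width': 91.6835924379342}
```

View pics/side0.png

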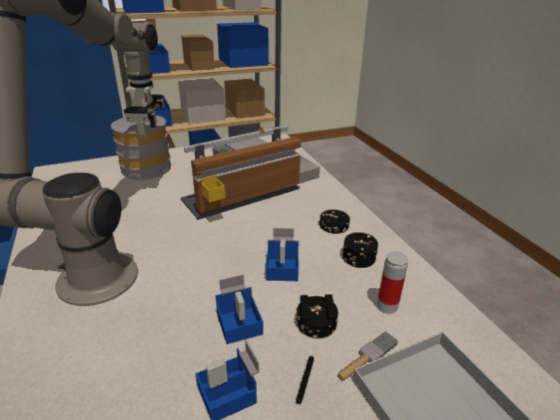

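View pics/top0.png

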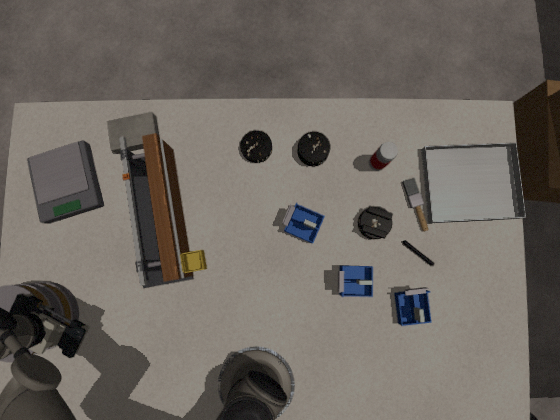

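The top view shows three blue bins at (303,223), (355,281) and (413,307). Left in this view is +y, so (303,223), seen at (283,260) in the side view, is farthest to the robot's left and fits the description. The rail runs from (150,137) to (178,280), with the orange clip near (126,176) and the yellow bin at (193,261). I'll confirm this in enlarged crops.

Run:
```python
import cv2,numpy as np
t=cv2.imread('pics/top0.png');s=cv2.imread('pics/side0.png')
a=cv2.resize(t[190:260,265:345],(0,0),fx=5,fy=5,interpolation=cv2.INTER_CUBIC)  #400x350
b=cv2.resize(s[220:290,245:325],(0,0),fx=5,fy=5,interpolation=cv2.INTER_CUBIC)
cv2.imwrite('pics/binc.png',np.hstack([a,b]))
a=cv2.resize(t[105:295,100:220],(0,0),fx=3,fy=3,interpolation=cv2.INTER_CUBIC) #360x570
b=cv2.resize(s[120:220,175:325],(0,0),fx=2.9,fy=2.9,interpolation=cv2.INTER_CUBIC)
b=cv2.copyMakeBorder(b,0,570-b.shape[0],0,0,cv2.BORDER_CONSTANT)
cv2.imwrite('pics/railc.png',np.hstack([a,b]))
```

```text
(no output)
```

View pics/binc.png

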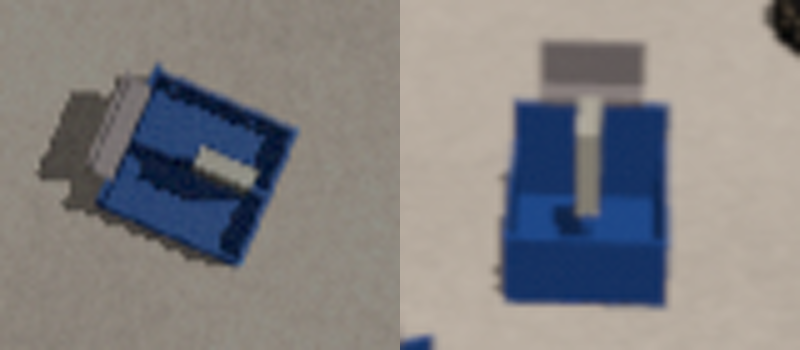

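View pics/railc.png

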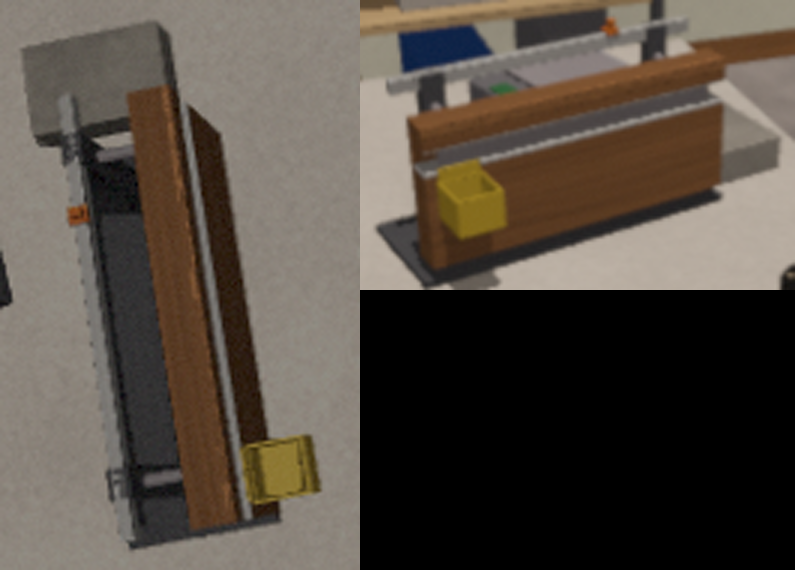

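The crops confirm it: the target is the bin at top (303,223), side (283,260). Its tongue points to +y (towards the rail) and its white tab top is near (310,223) in the top view and (283,243) in the side view. The yellow bin is at the robot end of the rail; the orange clip is at about (126,175) top and (261,127) side. Next I'll measure from both views.

```bash
cat > h.py <<'E'
from plant import bot
import cv2,numpy as np
P={n:bot.camera_params(n) for n in("side","top")}
def cam(n):
    p=P[n]; f=210/np.tan(np.radians(p['fovy'])/2)
    return np.array([[f,0,p['cx']],[0,f,p['cy']],[0,0,1]]),p['distortion'],np.array(p['camera_from_world'])
def und(n,uv):
    K,d,T=cam(n); return cv2.undistortPoints(np.array([[uv]],float),K,d).reshape(2)
def onz(n,uv,z):
    K,d,T=cam(n); r=T[:3,:3].T@np.append(und(n,uv),1); o=-T[:3,:3].T@T[:3,3]
    return o+r*(z-o[2])/r[2]
def tri(us,ut):
    X=cv2.triangulatePoints(cam('side')[2][:3],cam('top')[2][:3],und('side',us).reshape(2,1),und('top',ut).reshape(2,1))
    X=(X[:3]/X[3]).ravel()
    return X
def proj(n,X):
    K,d,T=cam(n); return cv2.projectPoints(np.array(X,float).reshape(-1,1,3),cv2.Rodrigues(T[:3,:3])[0],T[:3,3],K,d)[0].reshape(-1,2)
def cen(im,box,lo,hi):
    x0,y0,x1,y1=box; h=cv2.cvtColor(im[y0:y1,x0:x1],cv2.COLOR_BGR2HSV)
    m=cv2.inRange(h,np.array(lo),np.array(hi)); n,l,s,c=cv2.connectedComponentsWithStats(m)
    k=1+np.argmax(s[1:,4]); return c[k]+[x0,y0],s[k]+np.array([x0,y0,0,0,0]),(l==k)
E
python3 - <<'E'
from h import *
np.set_printoptions(precision=1,suppress=True)
t=cv2.imread('pics/top0.png');s=cv2.imread('pics/side0.png')
ct=cen(t,(115,160,140,190),(5,150,120),(20,255,255));cs=cen(s,(250,118,275,140),(5,120,100),(20,255,255))
print('clip',ct[:2],cs[:2],tri(cs[0],ct[0]))
yt=cen(t,(175,240,215,280),(22,120,60),(35,255,255));ys=cen(s,(190,165,235,210),(22,120,60),(35,255,255))
print('yellow',yt[:2],ys[:2])
tt=cen(t,(300,210,325,235),(0,0,130),(40,90,255));print('tabtop',tt[:2],onz('top',tt[0],105))
print('tab tri',tri((283.2,243.3),tt[0]))
C=lambda x,y:(x/5+265-.4,y/5+190-.4)
for nm,p,z in(('plateL',(157,68),70),('plateR',(103,206),70),('frontL',(297,130),45),('frontR',(239,266),45),('tongL',(123,75),103),('tongR',(92,172),103)):
    print(nm,onz('top',C(*p),z))
R=lambda x,y:(x/3+100-.33,y/3+105-.33)
S=lambda x,y:((x-360)/2.9+175-.33,y/2.9+120-.33)
for nm,a,z in(('toprailfrontFar',(177,87),206),('toprailfrontNear',(240,520),206),('toprailbackFar',(129,93),206),('toprailbackNear',(191,530),206),('lipFar',(187,105),150),('lipNear',(250,518),150)):
    print(nm,onz('top',R(*a),z))
print('lip tri far',tri(S(722,98),R(187,105)),'near',tri(S(420,172),R(250,518)))
print('rail front bottom side',onz('side',S(432,268),30),onz('side',S(722,180),30))
E
```

```text
clip (array([124.1, 175.1]), array([123, 174,   3,   3,   8])) (array([260.8, 129. ]), array([258, 126,   6,   6,  24])) [597.1 335.  236.5]
yellow (array([192.6, 261. ]), array([180, 250,  26,  23, 442])) (array([212.4, 188.3]), array([202, 175,  23,  27, 457]))
tabtop (array([321.9, 228.5]), array([317, 218,   8,  17,  71])) [ 467.9 -194.   105. ]
tab tri [ 469.3 -192.9  128.2]
plateL [ 545.2 -120.7   70. ]
plateR [463.  -88.9  70. ]
frontL [ 510.8 -206.    45. ]
frontR [ 428.7 -170.5   45. ]
tongL [ 536.8 -100.3  103. ]
tongR [480.5 -82.5 103. ]
toprailfrontFar [718.5 257.6 206. ]
toprailfrontNear [330.3 185.3 206. ]
toprailbackFar [713.2 302.2 206. ]
toprailbackNear [321.1 228.3 206. ]
lipFar [717.9 265.4 150. ]
lipNear [329.1 190.7 150. ]
lip tri far [718.2 264.  153.2] near [327.8 189.8 154.7]
rail front bottom side [328.6 191.8  30. ] [729.8 276.   30. ]
```

Run:
```python
from h import *
np.set_printoptions(precision=1,suppress=True)
t=cv2.imread('pics/top0.png');s=cv2.imread('pics/side0.png')
ct=cen(t,(115,165,140,188),(3,130,60),(22,255,255));cs=cen(s,(250,118,275,140),(3,120,60),(20,255,255))
print('clip',ct[:2],cs[:2],tri(cs[0],ct[0]),onz('top',ct[0],245),onz('side',cs[0],245))
for v in (150,170,190):
    tt=cen(t,(302,216,319,232),(0,0,v),(60,110,255));r=cv2.minAreaRect(np.argwhere(tt[2])[:,::-1].astype(np.float32))
    print('tab',v,tt[:2],r,onz('top',tt[0],105))
for ss in((283.2,243),(280.8,239),(285.4,246.6)): print(tri(ss,(310,223)))
# blue mask outline, side view: foot front corners
for n,im,b in(('top',t,(280,195,335,250)),('side',s,(255,230,310,290))):
    c=cen(im,b,(105,130,40),(130,255,255)); cnt=max(cv2.findContours(c[2].astype('u1'),0,2)[0],key=cv2.contourArea)
    print(n,c[1],cv2.approxPolyDP(cnt,2.5,True).reshape(-1,2)+b[:2])
u=np.array([np.cos(.187),np.sin(.187)])
print('yellow',onz('top',(192.6,261),150),onz('side',(212.4,188.3),130))
S=lambda x,y:(x/5+245-.4,y/5+220-.4)
print('front feet side',onz('side',S(107,300),0),onz('side',S(265,306),0))
```

```text
clip (array([125.6, 176.2]), array([123, 173,   7,   7,  36])) (array([260.7, 128.9]), array([258, 126,   6,   6,  25])) [594.3 329.6 238.9] [592.3 327.3 245. ] [589.7 313.9 245. ]Traceback (most recent call last):
  File "<stdin>", line 7, in <module>
  File "h.py", line 21, in cen
    k=1+np.argmax(s[1:,4]); return c[k]+[x0,y0],s[k]+np.array([x0,y0,0,0,0]),(l==k)
        ~~~~~~~~~^^^^^^^^^
    return _wrapfunc(a, 'argmax', axis=axis, out=out, **kwds)
    return bound(*args, **kwds)
ValueError: attempt to get argmax of an empty sequence
```

Run:
```python
from h import *
np.set_printoptions(precision=1,suppress=True)
t=cv2.imread('pics/top0.png');s=cv2.imread('pics/side0.png')
print(t[216:231,300:320].max(2))
print(t[170:182,120:132,2].astype(int)-t[170:182,120:132,0])
print(s[122:136,254:268,2].astype(int)-s[122:136,254:268,0])
for ss in((283.2,243),(280.8,239),(285.4,246.6)): print(tri(ss,(310,223)))
for n,im,b in(('top',t,(280,195,335,250)),('side',s,(255,230,310,290))):
    c=cen(im,b,(105,130,40),(130,255,255)); cnt=max(cv2.findContours(c[2].astype('u1'),0,2)[0],key=cv2.contourArea)
    print(n,c[1],(cv2.approxPolyDP(cnt,2.5,True).reshape(-1,2)+b[:2]).tolist())
print('yellow',onz('top',(192.6,261),150),onz('side',(212.4,188.3),130))
S=lambda x,y:(x/5+245-.4,y/5+220-.4)
print('front feet side',onz('side',S(107,300),0),onz('side',S(265,306),0))
```

```text
[[115 118 115 117 118 117 114 117 114 117 117 116 118 114 105 105  55  52
   54  49]
 [117 117 117 116 118 116 116 119 115 117 118 115 115 117 118 119 104 103
   56  55]
 [117 117 115 116 116 117 113 113 119 112 114 114 117 116 117 117 114  80
   53  52]
 [117 116 115 117 114 133 102 100 116 117 115 118 116 117 117 119 116  54
   58  51]
 [114 116 117 116  98 141 129 125 113 108 115 117 117 118 117 115  83  57
   53  55]
 [ 78  83  84  99 104 143 142 139 134 127 119 110 118 120 115 115  56  57
   54  56]
 [ 34  49  51  68 136 141 141 142 144 144 137 131 130 105  98 114  58  55
   52  54]
 [ 48  44  39  48  92 104 140 143 143 143 143 143 143 128 126 103  58  57
   48  51]
 [ 54  54  53  45  53  53  91  99 123 142 143 143 144 144 144 133  88  57
   53  69]
 [ 57  54  56  51  59  48  47  53  74  99 120 142 143 143 144 141  66  54
   56  94]
 [ 57  53  55  52  58  53  55  49  44  56  74  94 103 142 144 117  54  55
   54 114]
 [ 58  56  54  54  56  59  58  55  56  58  48  58  56  92  97 106  92  63
   62 117]
 [ 54  56  60  58  57  53  60  55  57  55  54  57  52  49  44  78  99 111
  107 
[... 1297 characters left out ...]
0  83  37  15  13  12]
 [  6   8   9  11  17  35  85 103  81  60  30  13  12  10]
 [ 11   9   9  11  11  15  33  41  31  23  15  10   9   9]
 [ 10  10   9  11  10  10  10  11  10  10   9  10  10  10]
 [ 10   9  10   9  10   9   9   8   9  10  10  10  11  12]
 [ 10  10  10  10  10  10  10  10  11  13  14  15  18  20]]
[ 484.8 -160.5  103.3]
[ 481.2 -158.9  116.5]
[ 488.1 -162.1   91.2]
top [284 204  40  39 789] [[296, 204], [284, 230], [312, 242], [323, 216]]
side [ 266  241   32   40 1058] [[269, 241], [266, 278], [296, 280], [297, 242], [286, 242], [285, 262], [280, 264], [279, 242]]
yellow [373.9 165.2 150. ] [371.3 156.4 130. ]
front feet side [ 432.4 -171.5    0. ] [ 511.7 -207.2    0. ]
```

The tab top triangulates to (484.8, -160.5, 103), against an expected height of 105, and the bin's yaw is about 67.5°. The rail direction is about 10.7° (its nominal inward normal at 100.7°), and the lip triangulates at about 153 mm against 150. I'll move over, raising the tool first to clear the rail.

```bash
python3 -m pendant '[[[0.2,-0.6,1],[0,0,-1],0],[[0.2,-0.8,1],[0,0,-1],0],[[0.4,-1,0.9],[0,0,-1],0],[[0.4,-1,0],[0,0,-1],0],[[0.4,-1,0],[0,0,-1],0],[[0.4,-1,0],[0,0,-1],0],[[0.4,-1,0],[0,0,-1],0],[[0.4,-1,0],[0,0,-1],0],[[0.4,-1,0],[0,0,-1],0],[[0.4,-1,0],[0,0,-1],0]]'; python3 -m pendant '[[[0.4,-1,0],[0,0,-1],0],[[0.4,-1,0],[0,0,-1],0],[[0.4,-1,0],[0,0,-0.7],0],[[0.4,-1,0],[0.5,-0.2,0],0],[[0.4,-1,0],[0.5,-0.2,0],0],[[0.4,-1,0],[0.5,-0.2,0],0],[[0.4,-1,0],[0.5,-0.2,0],0],[[0.4,-1,0],[0.4,-0.2,0],0],[[0.4,-1,0],[0.3,-0.1,0],0],[[0,0,0],[0,0,0],0]]'
python3 - <<'E'
from h import *
from scipy.spatial.transform import Rotation as R
o=bot.get_obs();M=R.from_euler('xyz',o['tcp_rot'])
yb=np.radians(67.5); 
T=R.from_euler('z',yb)*R.from_euler('y',0) # bin
# tool: z=cos20 down + sin20 bx ; y=-by... 
b=np.array([np.cos(yb),np.sin(yb),0]);z=-np.array([0,0,np.cos(.35)])+np.sin(.35)*b
y=-np.array([-np.sin(yb),np.cos(yb),0]);x=np.cross(y,z)
G=R.from_matrix(np.c_[x,y,z])
print(o['joint_positions'],o['tool_pos'],M.as_matrix().round(3).tolist(),'rotneeded',(G*M.inv()).as_rotvec()/.12)
print('shift to grasp',(np.array([484.5,-160,82])+2*z-o['tool_pos'])/30)
E
```

```text
time: 0.93
tool_pos: [330.4, 192.3, 330.3]
tcp_rot: [-3.141, 0.0, 1.498]
contact_force: [1.4, 0.4, -0.4]
grip_width: 46.1
finger_force: 0.0
time: 1.77
tool_pos: [439.6, -81.8, 329.0]
tcp_rot: [-3.139, -0.35, 1.172]
contact_force: [-1.4, 0.1, -1.0]
grip_width: 46.0
finger_force: 0.0
[-0.59258898  0.13009268  1.61886129  0.34470811  1.47172106 -0.24275322] [439.60500124 -81.83392588 328.99262996] [[0.364, 0.922, 0.131], [0.866, -0.387, 0.317], [0.343, -0.002, -0.939]] rotneeded [-0.00976383 -0.01669195  0.04054197]
shift to grasp [ 1.50524805 -2.58441605 -8.29571251]
```

```bash
python3 -m pendant '[[[0.5,-0.86,-0.6],[0,0,0],0],[[0.5,-0.86,-1],[0,0,0],0],[[0.5,-0.86,-1],[0,0,0],0],[[0,0,-1],[0,0,0],0],[[0,0,-1],[0,0,0],0],[[0,0,-0.7],[0,0,0],0],[[0,0,0],[0,0,0],0],[[0,0,0],[0,0,0],0],[[0,0,0],[0,0,0],0],[[0,0,0],[0,0,0],0]]'
python3 - <<'E'
from h import *
t=bot.capture('top');s=bot.capture('side');o=bot.get_obs();print(o['tool_pos'],o['contact_force'])
a=cv2.resize(t[150:270,255:375],(0,0),fx=3.3,fy=3.3,interpolation=cv2.INTER_CUBIC)
b=cv2.resize(s[190:310,225:345],(0,0),fx=3.3,fy=3.3,interpolation=cv2.INTER_CUBIC)
cv2.imwrite('pics/g1.png',np.hstack([a,b]))
E
```

```text
time: 2.6
tool_pos: [483.8, -153.1, 174.1]
tcp_rot: [3.14, -0.349, 1.181]
contact_force: [0.2, 0.2, 0.0]
grip_width: 46.0
finger_force: 0.0
[ 483.60818986 -153.05260581  173.87781221] [-0.37388218 -0.51341349  0.3080331 ]
```

View pics/g1.png

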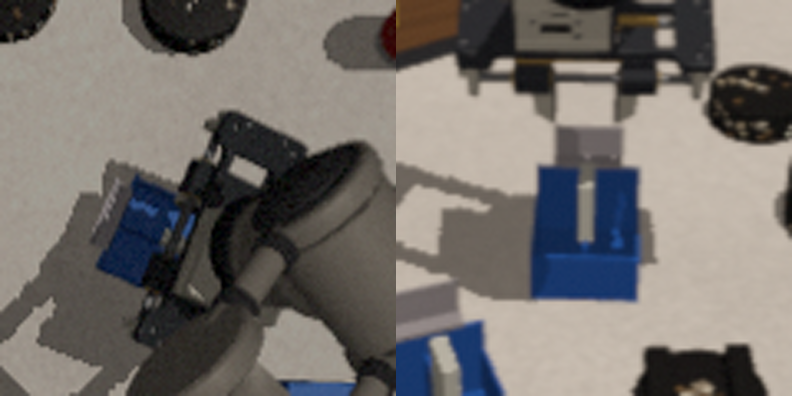

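The view from straight above is blocked by the arm. In the side view the open fingers (crop x 545 and 625) straddle the tab (588), so it's lined up. I'll descend and grip.

```bash
python3 -m pendant '[[[0,-0.2,-0.6],[0,0,0],0],[[0,0,-0.9],[0,0,0],0],[[0,0,-0.9],[0,0,0],0],[[0,0,-0.7],[0,0,0],0],[[0,0,0],[0,0,0],0],[[0,0,0],[0,0,0],0],[[0,0,0],[0,0,0],-0.3],[[0,0,0],[0,0,0],-0.5],[[0,0,0],[0,0,0],-0.7],[[0,0,0],[0,0,0],-1]]';python3 -m pendant '[[[0,0,0],[0,0,0],-1],[[0,0,0],[0,0,0],-1],[[0,0,0],[0,0,0],-1],[[0,0,0],[0,0,0],-1],[[0,0,0],[0,0,0],-1],[[0,0,0],[0,0,0],-1],[[0,0,0],[0,0,0],-1],[[0,0,0],[0,0,0],-1],[[0,0,0],[0,0,0],-1],[[0,0,0],[0,0,0],-1]]'
```

```text
time: 3.53
tool_pos: [483.5, -159.1, 80.5]
tcp_rot: [3.141, -0.349, 1.181]
contact_force: [0.7, 0.2, -0.1]
grip_width: 24.0
finger_force: 0.0
time: 4.37
tool_pos: [483.2, -159.0, 79.8]
tcp_rot: [-3.141, -0.35, 1.18]
contact_force: [-1.5, -0.1, 4.9]
grip_width: 11.8
finger_force: 30.0
```

The tab is gripped (11.8 mm wide, 30 N). I'll lift, swing the yaw round to the rail and tip.

```bash
cat >> h.py <<'E'
from scipy.spatial.transform import Rotation as Rn
YAW=np.radians(100.7)
def plan(a,d,zn,s=643.,nf=122.,yaw=None,ds=0.,dn=0.,dz=0.):
    "bin tip a (deg), neck d mm from face, neck height zn; gives rows-scale shift, turn to reach it from now"
    yaw=YAW if yaw is None else yaw; a=np.radians(a)
    nv=np.array([np.cos(yaw),np.sin(yaw),0]);u=np.array([np.sin(yaw),-np.cos(yaw),0]);k=np.array([0,0,1.])
    tab=u*s+nv*(nf+d-62*np.cos(a)+12*np.sin(a))+k*(zn+62*np.sin(a)+12*np.cos(a))
    f=.35-a; z=-np.cos(f)*k+np.sin(f)*nv; y=u; x=np.cross(y,z)
    tcp=tab+2*z+u*ds+nv*dn+k*dz
    o=bot.get_obs();M=Rn.from_euler('xyz',o['tcp_rot']);G=Rn.from_matrix(np.c_[x,y,z])
    np.set_printoptions(precision=3,suppress=True)
    print('target',tcp,'now',o['tool_pos'],'shift',(tcp-o['tool_pos'])/30,'turn',(G*M.inv()).as_rotvec()/.12,'F',o['contact_force'])
E
python3 -m pendant '[[[0,0,0.5],[0,0,0],-1],[[0,0,1],[0,0,0],-1],[[0,0,1],[0,0,0],-1],[[0.2,0.4,1],[0,0,0.8],-1],[[0.5,0.9,0.8],[0,0,1],-1],[[0.5,0.9,0.3],[0,0,1],-1],[[0.5,0.9,0],[0,0,1],-1],[[0.5,0.9,0],[0,0,1],-1],[[0.5,0.9,0],[0,0,0],-1],[[0.2,0.4,0],[0,0,0],-1]]'
python3 -c "
from h import *
plan(35,-80,185)"
```

```text
time: 5.2
tool_pos: [570.9, 3.7, 216.3]
tcp_rot: [-3.139, -0.351, 1.758]
contact_force: [-1.7, -0.4, -2.3]
grip_width: 12.0
finger_force: 30.0
target [632.269 117.005 228.459] now [570.868   3.724 216.318] shift [2.047 3.776 0.405] turn [-5.009 -0.971 -0.008] F [-1.706 -0.396 -2.292]
```

```bash
python3 -m pendant '[[[0.3,0.6,0.1],[-0.8,-0.16,0],-1],[[0.4,0.7,0.1],[-0.9,-0.17,0],-1],[[0.4,0.7,0.1],[-0.9,-0.17,0],-1],[[0.4,0.7,0.1],[-0.9,-0.17,0],-1],[[0.3,0.6,0],[-0.9,-0.17,0],-1],[[0.2,0.5,0],[-0.6,-0.13,0],-1],[[0,0,0],[0,0,0],-1],[[0,0,0],[0,0,0],-1],[[0,0,0],[0,0,0],-1],[[0,0,0],[0,0,0],-1]]'
python3 - <<'E'
from h import *
plan(35,-80,185)
t=bot.capture('top');s=bot.capture('side');cv2.imwrite('pics/t2.png',t);cv2.imwrite('pics/s2.png',s)
a=cv2.resize(t[120:260,100:235],(0,0),fx=3,fy=3,interpolation=cv2.INTER_CUBIC)
b=cv2.resize(s[110:230,190:320],(0,0),fx=3,fy=3,interpolation=cv2.INTER_CUBIC)
b=cv2.copyMakeBorder(b,0,60,0,0,0)
cv2.imwrite('pics/v2.png',np.hstack([a,b]))
E
```

```text
time: 6.03
tool_pos: [629.8, 112.6, 229.1]
tcp_rot: [3.14, 0.261, 1.754]
contact_force: [-0.0, -0.3, -2.0]
grip_width: 11.6
finger_force: 30.0
target [632.269 117.005 228.459] now [629.759 112.558 229.083] shift [ 0.084  0.148 -0.021] turn [-0.003  0.012  0.029] F [-0.04  -0.272 -1.968]
```

View pics/v2.png

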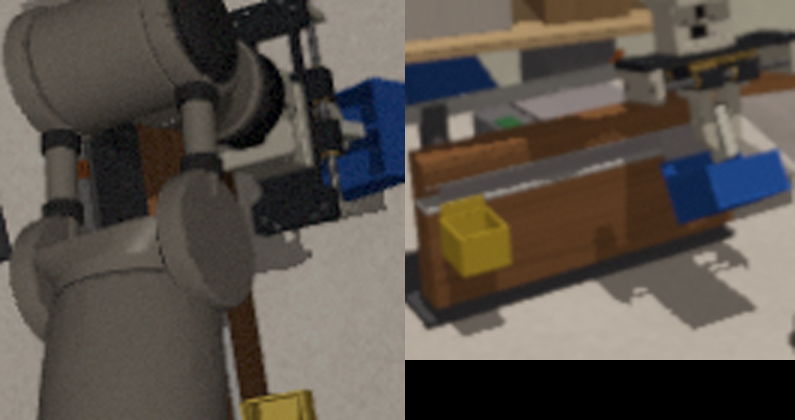

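The bin is held tipped (blue at crop right) about 50 mm clear of the rail, with the fingers on the tab. Next I'll lower the tongue tip to the height of the upper lip's face and feel for it.

```bash
python3 -c "
from h import *
plan(35,-42,170)"
```

```text
target [625.214 154.345 213.459] now [629.995 112.394 229.513] shift [-0.159  1.398 -0.535] turn [-0.003  0.02   0.033] F [-0.537 -0.493 -2.466]
```

```bash
python3 -m pendant '[[[-0.03,0.2,-0.1],[0,0,0],-1],[[-0.03,0.3,-0.15],[0,0,0.03],-1],[[-0.03,0.3,-0.15],[0,0,0],-1],[[-0.03,0.3,-0.1],[0,0,0],-1],[[-0.03,0.2,0],[0,0,0],-1],[[0,0.1,0],[0,0,0],-1],[[0,0,0],[0,0,0],-1],[[0,0,0],[0,0,0],-1],[[0,0,0],[0,0,0],-1],[[0,0,0],[0,0,0],-1]]'
python3 -m pendant '[[[-0.01,0.05,0],[0,0,0],-1],[[0,0.05,0],[0,0,0],-1],[[-0.01,0.05,0],[0,0,0],-1],[[0,0,0],[0,0,0],-1],[[0,0,0],[0,0,0],-1],[[0,0,0],[0,0,0],-1],[[0,0,0],[0,0,0],-1],[[0,0,0],[0,0,0],-1],[[0,0,0],[0,0,0],-1],[[0,0,0],[0,0,0],-1]]'
python3 -m pendant '[[[-0.01,0.05,0],[0,0,0],-1],[[0,0.05,0],[0,0,0],-1],[[-0.01,0.03,0],[0,0,0],-1],[[0,0,0],[0,0,0],-1],[[0,0,0],[0,0,0],-1],[[0,0,0],[0,0,0],-1],[[0,0,0],[0,0,0],-1],[[0,0,0],[0,0,0],-1],[[0,0,0],[0,0,0],-1],[[0,0,0],[0,0,0],-1]]'
python3 -c "
from h import *
plan(35,-28,170)"
```

```text
time: 6.97
tool_pos: [625.6, 155.9, 214.6]
tcp_rot: [3.139, 0.261, 1.759]
contact_force: [0.4, 0.0, -3.1]
grip_width: 11.8
finger_force: 30.0
time: 7.8
tool_pos: [624.9, 160.7, 214.4]
tcp_rot: [3.139, 0.261, 1.759]
contact_force: [-0.5, 0.7, -2.5]
grip_width: 11.7
finger_force: 30.0
time: 8.63
tool_pos: [624.3, 164.6, 214.4]
tcp_rot: [3.139, 0.261, 1.759]
contact_force: [0.1, 0.3, -2.5]
grip_width: 11.9
finger_force: 30.0
target [622.615 168.101 213.459] now [624.274 164.601 214.367] shift [-0.055  0.117 -0.03 ] turn [-0.     0.021 -0.019] F [ 0.105  0.345 -2.512]
```

```bash
python3 -m pendant '[[[-0.01,0.05,0],[0,0,0],-1],[[0,0.03,0],[0,0,0],-1],[[0,0,0],[0,0,0],-1],[[0,0,0],[0,0,0],-1],[[0,0,0],[0,0,0],-1],[[0,0,0],[0,0,0],-1],[[0,0,0],[0,0,0],-1],[[0,0,0],[0,0,0],-1],[[0,0,0],[0,0,0],-1],[[0,0,0],[0,0,0],-1]]'
python3 -m pendant '[[[-0.01,0.05,0],[0,0,0],-1],[[0,0.03,0],[0,0,0],-1],[[0,0,0],[0,0,0],-1],[[0,0,0],[0,0,0],-1],[[0,0,0],[0,0,0],-1],[[0,0,0],[0,0,0],-1],[[0,0,0],[0,0,0],-1],[[0,0,0],[0,0,0],-1],[[0,0,0],[0,0,0],-1],[[0,0,0],[0,0,0],-1]]'
```

```text
time: 9.47
tool_pos: [624.0, 167.0, 214.4]
tcp_rot: [3.139, 0.261, 1.759]
contact_force: [-0.5, 0.6, -2.6]
grip_width: 11.6
finger_force: 30.0
time: 10.3
tool_pos: [623.7, 169.4, 214.4]
tcp_rot: [3.139, 0.261, 1.759]
contact_force: [0.5, -0.0, -2.5]
grip_width: 11.6
finger_force: 30.0
```

```bash
python3 -m pendant '[[[-0.01,0.05,0],[0,0,0],-1],[[0,0.04,0],[0,0,0],-1],[[0,0,0],[0,0,0],-1],[[0,0,0],[0,0,0],-1],[[0,0,0],[0,0,0],-1],[[0,0,0],[0,0,0],-1],[[0,0,0],[0,0,0],-1],[[0,0,0],[0,0,0],-1],[[0,0,0],[0,0,0],-1],[[0,0,0],[0,0,0],-1]]'
python3 -m pendant '[[[-0.01,0.05,0],[0,0,0],-1],[[-0.01,0.04,0],[0,0,0],-1],[[0,0,0],[0,0,0],-1],[[0,0,0],[0,0,0],-1],[[0,0,0],[0,0,0],-1],[[0,0,0],[0,0,0],-1],[[0,0,0],[0,0,0],-1],[[0,0,0],[0,0,0],-1],[[0,0,0],[0,0,0],-1],[[0,0,0],[0,0,0],-1]]'
python3 - <<'E'
from h import *
t=bot.capture('top');s=bot.capture('side');cv2.imwrite('pics/t3.png',t);cv2.imwrite('pics/s3.png',s)
a=cv2.resize(t[120:260,100:235],(0,0),fx=3,fy=3,interpolation=cv2.INTER_CUBIC)
b=cv2.resize(s[115:205,235:315],(0,0),fx=5,fy=4.667,interpolation=cv2.INTER_CUBIC)
cv2.imwrite('pics/v3.png',np.hstack([a,b]))
E
```

```text
time: 11.13
tool_pos: [623.5, 170.9, 214.6]
tcp_rot: [3.139, 0.263, 1.759]
contact_force: [0.7, -5.1, -2.5]
grip_width: 11.8
finger_force: 30.0
time: 11.97
tool_pos: [623.4, 171.2, 214.9]
tcp_rot: [3.14, 0.267, 1.758]
contact_force: [1.7, -12.0, -0.7]
grip_width: 11.9
finger_force: 30.0
```

View pics/v3.png

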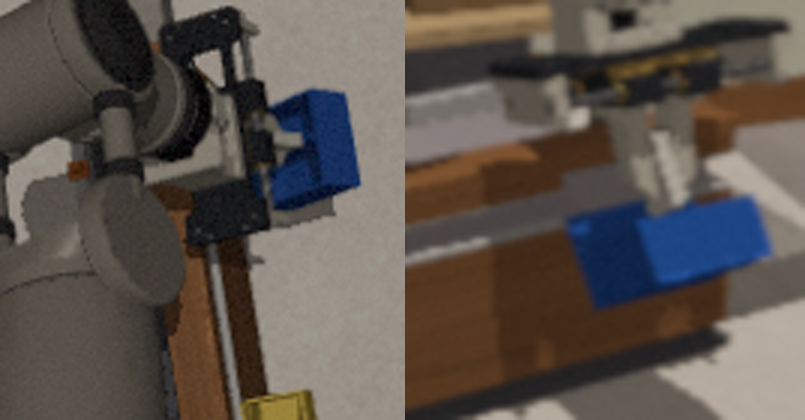

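Contact with the upper lip's face came at TCP (623.5, 170.5), so the effective face is n≈125.8, which agrees with the camera estimate. The picture shows the tipped bin against the rail: blue front face at crop (642–770, 197–290), clip visible at (78,168). I'll check the centring against the clip.

Run:
```python
from h import *
np.set_printoptions(precision=1,suppress=True)
u=np.array([np.sin(YAW),-np.cos(YAW),0]);nv=np.array([np.cos(YAW),np.sin(YAW),0])
t=cv2.imread('pics/t3.png');s=cv2.imread('pics/s3.png')
def onn(n,uv,nn):
    K,d,T=cam(n); r=T[:3,:3].T@np.append(und(n,uv),1); o=-T[:3,:3].T@T[:3,3]
    return o+r*(nn-o@nv)/(r@nv)
for z in(240,250): p=onz('top',(126,176.2),z);print('clip top',z,p,p@u,p@nv)
for nn in(206,211,216): p=onn('side',(261,127),nn);print('clip side',nn,p,p@u)
# predicted bin corners
o=bot.get_obs();M=Rn.from_euler('xyz',o['tcp_rot']).as_matrix();tab=o['tool_pos']-2*M[:,2]
print('tab s',tab@u,'yaw of tool y',np.degrees(np.arctan2(M[1,1],M[0,1])))
# bin from tool: tilt .35
B=M@np.c_[[-np.cos(.35)*-1,0,np.sin(.35)],[0,-1,0],[np.sin(.35),0,-np.cos(.35)]]
print('binx',B[:,0],'biny',B[:,1],'binz',B[:,2])
C=np.array([[-33,45,-37],[-33,-45,-37],[-33,-45,-82],[-33,45,-82]],float)
W=tab+C@B.T
for n,im,b in(('top',t,(185,145,225,195)),('side',s,(260,145,315,190))):
    print(n,'pred',proj(n,W).tolist())
    c=cen(im,b,(105,130,20),(130,255,255)); cnt=max(cv2.findContours(c[2].astype('u1'),0,2)[0],key=cv2.contourArea)
    print((cv2.approxPolyDP(cnt,1.5,True).reshape(-1,2)+b[:2]).tolist())
```

```text
clip top 240 [593.4 328.4 240. ] 644.0932335427633 212.49717056367683
clip top 250 [591.5 324.3 250. ] 641.3864998124035 208.84328825147244
clip side 206 [593.5 321.8 248.9] 642.9421773490933
clip side 211 [595.4 327.2 246.8] 645.7960547626642
clip side 216 [597.3 332.7 244.7] 648.649932176235
tab s 644.3388977672591 yaw of tool y 10.730445454572553
binx [-0.2  0.8 -0.6] biny [-1.  -0.2 -0. ] binz [-0.1  0.6  0.8]
top pred [[208.55314316465365, 180.5165236768286], [203.36126601668923, 148.3292720271615], [215.14620045862705, 150.0255601636305], [220.31806542084675, 181.20742193951162]]
[[214, 151], [203, 150], [189, 156], [195, 163], [200, 163], [202, 167], [193, 176], [190, 176], [192, 189], [219, 181]]
side pred [[281.0238573144269, 161.67003671292932], [304.2675767284579, 155.7096697867622], [308.4004472285114, 168.84058885888874], [285.2957476199127, 175.2301030535051]]
[[304, 158], [291, 159], [285, 162], [282, 159], [269, 161], [268, 165], [273, 180], [306, 169]]
```

The predicted bin corners match both views within about 1 px. The bin's s is about 643.2–644.3 and the clip's about 642.5–645, so it's centred. I'll back off and lower to groove height.

```bash
python3 -m pendant '[[[0.04,-0.2,0],[0,0,0],-1],[[0.02,-0.13,0],[0,0,0],-1],[[0,0,-0.2],[0,0,0],-1],[[0,0,-0.3],[0,0,0],-1],[[0,0,-0.15],[0,0,0],-1],[[0,0,0],[0,0,0],-1],[[0,0,0],[0,0,0],-1],[[0,0,0],[0,0,0],-1],[[0,0,0],[0,0,0],-1],[[0,0,0],[0,0,0],-1]]'
python3 -c "
from h import *
plan(35,-36,152,643.5,125.8)
plan(35,-19,152,643.5,125.8)"
```

```text
time: 12.9
tool_pos: [624.7, 165.1, 195.2]
tcp_rot: [3.138, 0.261, 1.759]
contact_force: [-0.5, 0.9, -2.7]
grip_width: 11.9
finger_force: 30.0
target [623.886 164.067 195.459] now [624.719 165.082 195.229] shift [-0.028 -0.034  0.008] turn [-0.001  0.027 -0.021] F [-0.493  0.919 -2.663]
target [620.73  180.772 195.459] now [624.719 165.082 195.229] shift [-0.133  0.523  0.008] turn [-0.001  0.027 -0.021] F [-0.493  0.919 -2.663]
```

Enter the groove in two gentle halves.

```bash
python3 -m pendant '[[[-0.03,0.08,0],[0,0.01,-0.01],-1],[[-0.02,0.08,0],[0,0.01,-0.01],-1],[[-0.02,0.08,0],[0,0,0],-1],[[-0.01,0.04,0],[0,0,0],-1],[[0,0,0],[0,0,0],-1],[[0,0,0],[0,0,0],-1],[[0,0,0],[0,0,0],-1],[[0,0,0],[0,0,0],-1],[[0,0,0],[0,0,0],-1],[[0,0,0],[0,0,0],-1]]'
python3 -m pendant '[[[-0.02,0.08,0],[0,0,0],-1],[[-0.01,0.05,0],[0,0,0],-1],[[0,0,0],[0,0,0],-1],[[0,0,0],[0,0,0],-1],[[0,0,0],[0,0,0],-1],[[0,0,0],[0,0,0],-1],[[0,0,0],[0,0,0],-1],[[0,0,0],[0,0,0],-1],[[0,0,0],[0,0,0],-1],[[0,0,0],[0,0,0],-1]]'
```

```text
time: 13.73
tool_pos: [622.2, 173.2, 194.9]
tcp_rot: [3.141, 0.261, 1.757]
contact_force: [-0.4, 0.2, -1.9]
grip_width: 12.1
finger_force: 30.0
time: 14.57
tool_pos: [621.3, 177.2, 194.9]
tcp_rot: [3.141, 0.261, 1.757]
contact_force: [0.1, -0.6, -2.5]
grip_width: 11.7
finger_force: 30.0
```

No contact 6.5 mm past the face, so the tongue is in the groove. I'll carry on in and slide up.

```bash
python3 -m pendant '[[[-0.02,0.08,0],[0,0,0],-1],[[-0.01,0.05,0],[0,0,0],-1],[[0,0,0],[0,0,0],-1],[[0,0,0],[0,0,0],-1],[[0,0,0],[0,0,0],-1],[[0,0,0],[0,0,0],-1],[[0,0,0],[0,0,0],-1],[[0,0,0],[0,0,0],-1],[[0,0,0],[0,0,0],-1],[[0,0,0],[0,0,0],-1]]'
python3 -m pendant '[[[-0.01,0.08,0.06],[0,0,0],-1],[[-0.02,0.08,0.07],[0,0,0],-1],[[0,0,0],[0,0,0],-1],[[0,0,0],[0,0,0],-1],[[0,0,0],[0,0,0],-1],[[0,0,0],[0,0,0],-1],[[0,0,0],[0,0,0],-1],[[0,0,0],[0,0,0],-1],[[0,0,0],[0,0,0],-1],[[0,0,0],[0,0,0],-1]]'
python3 -c "
from h import *
plan(35,-9,159.5,643.5,125.8)"
```

```text
time: 15.4
tool_pos: [620.4, 181.1, 194.9]
tcp_rot: [3.141, 0.261, 1.757]
contact_force: [-0.0, -1.0, -2.3]
grip_width: 12.1
finger_force: 30.0
time: 16.23
tool_pos: [619.5, 185.9, 198.8]
tcp_rot: [3.141, 0.261, 1.757]
contact_force: [1.1, -3.2, -1.9]
grip_width: 11.8
finger_force: 30.0
target [618.873 190.598 202.959] now [619.53  185.86  198.804] shift [-0.022  0.158  0.139] turn [-0.     0.003  0.001] F [ 1.073 -3.175 -1.905]
```

```bash
python3 -m pendant '[[[-0.01,0.08,0.07],[0,0,0],-1],[[-0.01,0.08,0.07],[0,0,0],-1],[[0,0,0],[0,0,0],-1],[[0,0,0],[0,0,0],-1],[[0,0,0],[0,0,0],-1],[[0,0,0],[0,0,0],-1],[[0,0,0],[0,0,0],-1],[[0,0,0],[0,0,0],-1],[[0,0,0],[0,0,0],-1],[[0,0,0],[0,0,0],-1]]'
python3 -c "
from h import *
plan(25,-6,157.2,643.5,125.8)"
```

```text
time: 17.07
tool_pos: [618.9, 190.7, 203.0]
tcp_rot: [3.141, 0.261, 1.757]
contact_force: [0.9, -2.8, -1.4]
grip_width: 11.4
finger_force: 30.0
target [619.592 186.793 192.285] now [618.932 190.685 203.038] shift [ 0.022 -0.13  -0.358] turn [1.429 0.273 0.001] F [ 0.88  -2.816 -1.436]
```

```bash
python3 -m pendant '[[[0,-0.03,-0.07],[0.28,0.05,0],-1],[[0.01,-0.03,-0.07],[0.29,0.06,0],-1],[[0,-0.02,-0.07],[0.28,0.05,0],-1],[[0.01,-0.03,-0.07],[0.29,0.06,0],-1],[[0,-0.02,-0.08],[0.29,0.05,0],-1],[[0,0,0],[0,0,0],-1],[[0,0,0],[0,0,0],-1],[[0,0,0],[0,0,0],-1],[[0,0,0],[0,0,0],-1],[[0,0,0],[0,0,0],-1]]'
python3 -c "
from h import *
plan(13,-3.5,154.3,643.5,125.8)"
```

```text
time: 17.9
tool_pos: [619.4, 187.3, 192.1]
tcp_rot: [3.141, 0.087, 1.758]
contact_force: [0.4, -1.9, -4.0]
grip_width: 11.9
finger_force: 30.0
target [620.274 183.183 177.955] now [619.433 187.259 192.144] shift [ 0.028 -0.136 -0.473] turn [ 1.718  0.328 -0.005] F [ 0.414 -1.945 -3.95 ]
```

```bash
python3 -m pendant '[[[0.01,-0.02,-0.08],[0.29,0.05,0],-1],[[0,-0.02,-0.08],[0.29,0.06,0],-1],[[0.01,-0.02,-0.08],[0.28,0.05,0],-1],[[0,-0.03,-0.08],[0.29,0.06,0],-1],[[0.01,-0.02,-0.08],[0.28,0.05,0],-1],[[0,-0.02,-0.08],[0.29,0.06,0],-1],[[0,0,0],[0,0,0],-1],[[0,0,0],[0,0,0],-1],[[0,0,0],[0,0,0],-1],[[0,0,0],[0,0,0],-1]]'
python3 -c "
from h import *
plan(4,-2,152,643.5,125.8);plan(0,-1.5,150.5,643.5,125.8)"
```

```text
time: 18.73
tool_pos: [620.4, 183.5, 178.0]
tcp_rot: [3.141, -0.123, 1.758]
contact_force: [0.8, -1.6, -3.7]
grip_width: 11.8
finger_force: 30.0
target [620.551 181.716 166.374] now [620.367 183.496 178.028] shift [ 0.006 -0.059 -0.388] turn [ 1.286  0.244 -0.006] F [ 0.779 -1.609 -3.652]
target [620.617 181.367 160.621] now [620.367 183.496 178.028] shift [ 0.008 -0.071 -0.58 ] turn [ 1.858  0.353 -0.006] F [ 0.779 -1.609 -3.652]
```

Forces are low. Next step is to 4°.

```bash
python3 -m pendant '[[[0,-0.01,-0.08],[0.26,0.05,0],-1],[[0,-0.01,-0.08],[0.26,0.05,0],-1],[[0,-0.01,-0.08],[0.26,0.05,0],-1],[[0,-0.02,-0.08],[0.26,0.05,0],-1],[[0,-0.01,-0.07],[0.25,0.05,0],-1],[[0,0,0],[0,0,0],-1],[[0,0,0],[0,0,0],-1],[[0,0,0],[0,0,0],-1],[[0,0,0],[0,0,0],-1],[[0,0,0],[0,0,0],-1]]'
python3 -c "
from h import *
plan(0,-1.5,150.5,643.5,125.8)"
```

```text
time: 19.57
tool_pos: [620.4, 181.6, 166.4]
tcp_rot: [-3.141, -0.281, 1.758]
contact_force: [0.6, -1.1, -2.4]
grip_width: 11.4
finger_force: 30.0
target [620.617 181.367 160.621] now [620.38  181.628 166.375] shift [ 0.008 -0.009 -0.192] turn [ 0.566  0.102 -0.006] F [ 0.631 -1.085 -2.44 ]
```

```bash
python3 -m pendant '[[[0,0,-0.05],[0.15,0.03,0],-1],[[0,0,-0.05],[0.15,0.03,0],-1],[[0,0,-0.05],[0.14,0.02,0],-1],[[0,0,-0.04],[0.13,0.02,0],-1],[[0,0,0],[0,0,0],-1],[[0,0,0],[0,0,0],-1],[[0,0,0],[0,0,0],-1],[[0,0,0],[0,0,0],-1],[[0,0,0],[0,0,0],-1],[[0,0,0],[0,0,0],-1]]'
python3 - <<'E'
from h import *
plan(0,-1.5,150.5,643.5,125.8);print(bot.get_obs()['moment'])
t=bot.capture('top');s=bot.capture('side');cv2.imwrite('pics/t4.png',t);cv2.imwrite('pics/s4.png',s)
a=cv2.resize(t[120:260,100:235],(0,0),fx=3,fy=3,interpolation=cv2.INTER_CUBIC)
b=cv2.resize(s[115:205,235:315],(0,0),fx=5,fy=4.667,interpolation=cv2.INTER_CUBIC)
cv2.imwrite('pics/v4.png',np.hstack([a,b]))
E
```

```text
time: 20.4
tool_pos: [620.4, 181.2, 160.5]
tcp_rot: [-3.142, -0.351, 1.758]
contact_force: [0.6, -0.0, -2.5]
grip_width: 12.0
finger_force: 30.0
target [620.617 181.367 160.621] now [620.387 181.25  160.457] shift [0.008 0.004 0.005] turn [-0.007 -0.002 -0.002] F [ 0.62  -0.034 -2.537]
[-0.656 -0.076  0.041]
```

View pics/v4.png

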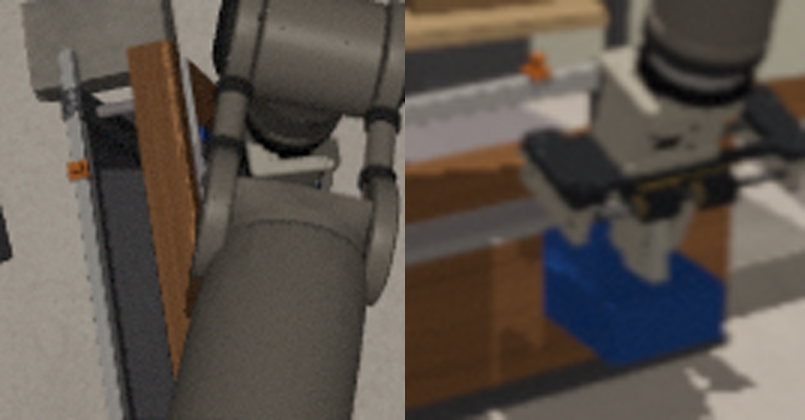

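The picture shows the bin level against the rail below the groove. The wrist still carries the full 2.5 N, so it isn't resting on the lip yet. I'll feel downwards.

```bash
python3 -m pendant '[[[0,0,-0.03],[0,0,0],-1],[[0,0,-0.02],[0,0,0],-1],[[0,0,0],[0,0,0],-1],[[0,0,0],[0,0,0],-1],[[0,0,0],[0,0,0],-1],[[0,0,0],[0,0,0],-1],[[0,0,0],[0,0,0],-1],[[0,0,0],[0,0,0],-1],[[0,0,0],[0,0,0],-1],[[0,0,0],[0,0,0],-1]]'
python3 -m pendant '[[[0,0,-0.03],[0,0,0],-1],[[0,0,-0.02],[0,0,0],-1],[[0,0,0],[0,0,0],-1],[[0,0,0],[0,0,0],-1],[[0,0,0],[0,0,0],-1],[[0,0,0],[0,0,0],-1],[[0,0,0],[0,0,0],-1],[[0,0,0],[0,0,0],-1],[[0,0,0],[0,0,0],-1],[[0,0,0],[0,0,0],-1]]'
```

```text
time: 21.33
tool_pos: [620.5, 181.2, 159.4]
tcp_rot: [3.141, -0.351, 1.758]
contact_force: [-0.5, -1.6, 6.0]
grip_width: 11.9
finger_force: 30.0
time: 22.17
tool_pos: [620.7, 181.0, 158.2]
tcp_rot: [3.141, -0.351, 1.758]
contact_force: [-1.2, -2.8, 6.5]
grip_width: 11.6
finger_force: 30.0
```

The lip took the load at z≈159.6, as expected for a neck at 150. I'll relieve slightly, then release.

```bash
python3 -m pendant '[[[0,0,0.02],[0,0,0],-1],[[0,0,0.01],[0,0,0],-1],[[0,0,0],[0,0,0],-1],[[0,0,0],[0,0,0],-1],[[0,0,0],[0,0,0],-0.8],[[0,0,0],[0,0,0],-0.7],[[0,0,0],[0,0,0],-0.65],[[0,0,0],[0,0,0],-0.6],[[0,0,0],[0,0,0],-0.5],[[0,0,0],[0,0,0],-0.4]]'
python3 -m pendant '[[[0,0,0],[0,0,0],-0.3],[[0,0,0],[0,0,0],-0.2],[[0,0,0],[0,0,0],-0.1],[[0,0,0],[0,0,0],0],[[0,0,0],[0,0,0],0],[[0,0,0],[0,0,0],0],[[0,0,0],[0,0,0],0],[[0,0,0],[0,0,0],0],[[0,0,0],[0,0,0],0],[[0,0,0],[0,0,0],0]]'
```

```text
time: 23.0
tool_pos: [620.2, 181.3, 158.1]
tcp_rot: [-3.141, -0.351, 1.758]
contact_force: [0.0, 0.6, 0.5]
grip_width: 25.0
finger_force: 0.0
time: 23.83
tool_pos: [620.4, 181.1, 158.3]
tcp_rot: [-3.141, -0.351, 1.758]
contact_force: [-0.5, 0.4, 0.6]
grip_width: 45.9
finger_force: 0.0
```

```bash
python3 -m pendant '[[[0.02,-0.1,0.3],[0,0,0],0],[[0.04,-0.22,0.6],[0,0,0],0],[[0.06,-0.33,0.9],[0,0,0],0],[[0.06,-0.33,0.9],[0,0,0],0],[[0,-0.5,0.9],[0,0,0],0],[[-0.3,-1,0.5],[0,0,0],0],[[-0.3,-1,0],[0,0,0],0],[[-0.3,-1,0],[0,0,0],0],[[-0.3,-1,0],[0,0,0],0],[[-0.3,-1,0],[0,0,0],0]]'
python3 -m pendant '[[[-0.3,-1,0],[0,0,0],0],[[-0.3,-1,0],[0,0,0],0],[[-0.3,-1,0],[0,0,0],0],[[-0.3,-1,0],[0,0,0],0],[[0,-1,0],[0,0,0],0],[[0,0,0],[0,0,0],0],[[0,0,0],[0,0,0],0],[[0,0,0],[0,0,0],0],[[0,0,0],[0,0,0],0],[[0,0,0],[0,0,0],0]]'
python3 - <<'E'
from h import *
t=bot.capture('top');s=bot.capture('side');cv2.imwrite('pics/t5.png',t);cv2.imwrite('pics/s5.png',s)
a=cv2.resize(t[110:250,100:235],(0,0),fx=3,fy=3,interpolation=cv2.INTER_CUBIC)
b=cv2.resize(s[115:205,235:315],(0,0),fx=5,fy=4.667,interpolation=cv2.INTER_CUBIC)
cv2.imwrite('pics/v5.png',np.hstack([a,b]))
E
```

```text
time: 24.67
tool_pos: [580.2, -14.8, 282.3]
tcp_rot: [3.141, -0.35, 1.758]
contact_force: [0.6, 0.1, -0.6]
grip_width: 46.1
finger_force: 0.0
time: 25.5
tool_pos: [544.9, -162.1, 281.6]
tcp_rot: [3.142, -0.351, 1.759]
contact_force: [0.0, 0.7, -0.1]
grip_width: 46.4
finger_force: 0.0
```

View pics/v5.png

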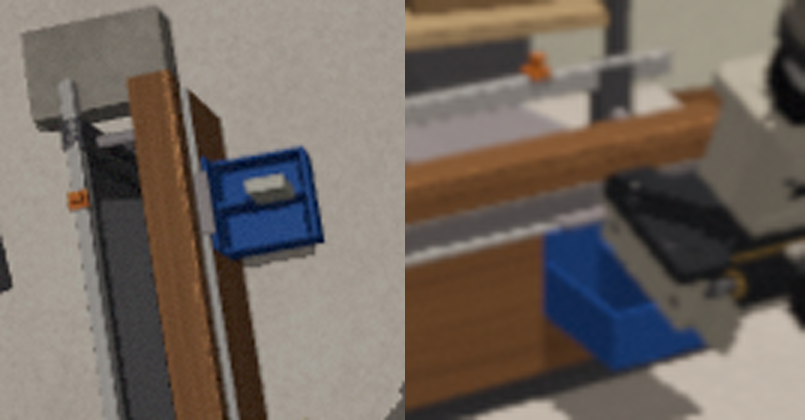

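The bin hangs in the groove: in the top crop its corners are (205,160), (305,150), (322,240) and (222,258), with the tongue behind the lip and the clip at (78,199). I'll check centring, squareness and level numerically.

Run:
```python
from h import *
np.set_printoptions(precision=1,suppress=True)
u=np.array([np.sin(YAW),-np.cos(YAW),0]);nv=np.array([np.cos(YAW),np.sin(YAW),0])
t=cv2.imread('pics/t5.png');s=cv2.imread('pics/s5.png')
c=cen(t,(160,150,215,205),(105,130,20),(130,255,255)); cnt=max(cv2.findContours(c[2].astype('u1'),0,2)[0],key=cv2.contourArea)
print(c[1],(cv2.approxPolyDP(cnt,1.5,True).reshape(-1,2)+[160,150]).tolist())
C=lambda x,y:(x/3+100-.33,y/3+110-.33)
f=lambda p:(p,p@u,p@nv)
for nm,p,z in(('back far',(206,160),150),('front far',(305,149),125),('front near',(323,241),125),('back near',(223,258),150),('tab',(267,187),185)):
    print(nm,*f(onz('top',C(*p),z)))
# predicted seated level model
B=np.c_[nv,-u,[0,0,1]]
for a in(0,2,-5,5):
  r=np.radians(a);Ry=np.array([[np.cos(r),0,np.sin(r)],[0,1,0],[-np.sin(r),0,np.cos(r)]])
  neck=u*643.5+nv*124+np.array([0,0,150.])
  M=np.array([[0,45,0],[-95,45,-25],[-95,-45,-25],[0,-45,0],[-62,0,35],[-95,45,-70],[-95,-45,-70]],float)@Ry.T@B.T+neck
  print(a,'top',(( proj('top',M)+.33-[100,110])*3).round(0).tolist(),'side',((proj('side',M)-[235,115])*[5,4.667]+[405,0]).round(0).tolist())
for nm,im,b in(('c',t,(115,165,140,188)),): 
    r=im[165:188,115:140].astype(float);w=np.clip(r[...,2]-r[...,0]-30,0,None);yy,xx=np.mgrid[165:188,115:140];uv=((xx*w).sum()/w.sum(),(yy*w).sum()/w.sum());print('clip',uv,*f(onz('top',uv,246)))
```

```text
[167 159  41  37 969] [[200, 159], [177, 164], [167, 163], [171, 174], [171, 191], [174, 194], [180, 195], [207, 190], [203, 165]]
back far [649.2 243.7 150. ] 683.1425201238995 118.93961475823664
front far [665.6 154.6 125. ] 682.6870272891632 28.317676521111736
front near [575.5 134.4 125. ] 590.4905773921051 25.190180205128826
back near [555.3 223.5 150. ] 587.1391946115598 116.52827608877996
tab [615.7 175.5 185. ] 637.5468187084671 58.151755368674415
0 top [[213.0, 248.0], [318.0, 234.0], [303.0, 143.0], [200.0, 156.0], [262.0, 181.0], [327.0, 241.0], [313.0, 154.0]] side [[540.0, 228.0], [613.0, 310.0], [725.0, 280.0], [650.0, 202.0], [645.0, 202.0], [612.0, 365.0], [722.0, 335.0]]
2 top [[213.0, 248.0], [318.0, 233.0], [304.0, 142.0], [200.0, 156.0], [260.0, 181.0], [328.0, 240.0], [314.0, 153.0]] side [[540.0, 228.0], [613.0, 306.0], [726.0, 277.0], [650.0, 202.0], [644.0, 198.0], [614.0, 362.0], [725.0, 332.0]]
-5 top [[213.0, 248.0], [317.0, 235.0], [303.0, 146.0], [200.0, 156.0], [266.0, 182.0], [322.0, 244.0], [308.0, 157.0]] side [[540.0, 228.0], [611.0, 318.0], [722.0, 289.0], [650.0, 202.0], [647.0, 210.0], [607.0, 371.0], [717.0, 340.0]]
5 top [[213.0, 248.0], [318.0, 232.0], [303.0, 141.0], [200.0, 156.0], [257.0, 181.0], [331.0, 239.0], [317.0, 151.0]] side [[540.0, 228.0], [614.0, 300.0], [727.0, 271.0], [650.0, 202.0], [642.0, 193.0], [617.0, 358.0], [728.0, 327.0]]
clip (np.float64(125.48214285714286), np.float64(176.12261904761905)) [592.5 327.3 246. ] 642.936080708101 211.64675611934575
```

The bin fits the seated model within about 1 px in both views: s is about 642 against about 643.5 for the clip, it's square to the rail, and the droop is about 2°. The arm is clear and touching nothing, so I'm handing in.

```bash
python3 -c "
from plant import bot
print(bot.close_job())"
```

```text
the job is handed in; nothing more can be done
None
```

The blue bin (the one farthest to the robot's left) hangs fully seated and square on the rail with about 2° of droop, within an estimated 2 mm of the clip's centre; no force reading exceeded about 12 N, and I handed the job in at about 26 s with the arm clear.

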